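# Wipe rind chips off a cheese ripening board

### The job

Two loose chips of hard yellow rind have been left on the dark ripening board. Pick up the blue scraper block by its white handle and with it wipe both chips off the end of the board into the metal catch tray, without touching the chips with the robot itself. Then set the scraper down upright on the cleared board and let go.

Things in the scene. Friction and masses are not known exactly. Their poses are not given: they have to be found in the camera images.
- board: Fixed raised board of dark wood, 200 (x) x 280 mm (y), flat top 45 mm above the table, no rims; aluminium catch tray on its -y end (robot's right). Origin on the table under the board's centre, z up, y along the board. Tray: y = -140 to -250 mm, 226 mm wide, floor 5 mm and rims 34 mm above the table, no wall on the board's side: what is pushed over the end drops in. Turned up to 15 degrees.
- scraper: Scraper block standing on the table left or right of the board: blue base 120 (x) x 36 (y) x 22 mm high, long upright faces wipe; above it a 66 x 20 mm blue neck and a white handle bar 70 (x) x 24 mm (y) from 32 to 76 mm height, gripped across its 24 mm. Symmetric, 125 to 255 g. Origin: centre of its underside, z up. Its x starts within 35 degrees of world x.
- chip_a: A loose broken chip of hard yellow rind, a small bright yellow slab 28 x 22 x 12 mm (x, y, z), 11 to 17 g, lying flat on the dark ripening board within 50 mm of its long middle line, on the -x side of that line, at board y between -80 and +20 mm. Origin: centre of its underside, z up.
- chip_b: A loose broken chip of hard yellow rind, a small bright yellow slab 28 x 22 x 12 mm (x, y, z), 11 to 17 g, lying flat on the dark ripening board within 50 mm of its long middle line, on the +x side of that line, at board y between -80 and +20 mm. Origin: centre of its underside, z up.

How it is judged (in metres and radians):
On the way, in this order (a step that is already met when the one before it is completed fails the run):
1. the held scraper is brought down to the board, before the chips are off (x of scraper in the frame of board between -0.1 and 0.1 m and y of scraper in the frame of board between -0.14 and 0.14 m and z of scraper in the frame of board between 0.035 and 0.06 m and contact force between the fingers and scraper above 0.5 N), for 0.2 s.
2. both chips have been wiped into the catch tray (x of chip_a in the frame of board between -0.113 and 0.113 m and y of chip_a in the frame of board between -0.25 and -0.14 m and z of chip_a in the frame of board between -0.005 and 0.037 m and x of chip_b in the frame of board between -0.113 and 0.113 m and y of chip_b in the frame of board between -0.25 and -0.14 m and z of chip_b in the frame of board between -0.005 and 0.037 m), for 0.2 s.
At the end, for the whole second after the job is handed in: Both chips lie in the catch tray (between the board's end and the tray's outer rim, below the board's top), and the released scraper stands upright on its base (within 10 degrees) on the board's top, its centre anywhere over the board and its underside within 5 mm of the top; all at rest (all of step 2 and x of scraper in the frame of board between -0.1 and 0.1 m and y of scraper in the frame of board between -0.14 and 0.14 m and z of scraper in the frame of board between 0.04 and 0.05 m and angle between scraper's own z axis and vertical below 0.17 rad and linear speed of each of scraper, chip_a, chip_b below 0.02 m/s); the robot touches nothing.
It fails at once if the robot (gripper or arm) touches a chip (contact force between any of the fingers, the arm and chip_a above 0.3 N or contact force between any of the fingers, the arm and chip_b above 0.3 N).
It also fails if it takes over 48 s, if anything falls off the work surface, if the arm or the gripper's body presses on something with over 40 N, if the wrist force passes 120 N, or if a joint passes its speed limit or range.

### The arm

A 6-joint arm with a two-finger parallel gripper is mounted at the origin on the work surface. World frame = base frame: x ahead of the robot, y to its left, z up, the work surface at z = 0. Lengths are in mm, angles in rad, forces in N, time in s.
With the tool pointing down it reaches from about 350 to 875 mm from the base axis. Payload 4.2 kg.
Tool frame: the origin (TCP) lies at the very end of the fingers, on their centre line; the grasp point (between the pads) lies r.pinch_z behind it (r.pinch_z is the distance from the TCP to the grasp point, in mm); z points along the fingers, x is the direction in which the jaws open and shut, and the axes are right-handed (so a half turn about z gives the same grasp; the last joint's range is limited). The gripper opens to 85 mm and grips with 20 to 120 N. Pads are 22 mm wide; open, the fingers measure 114 mm over their backs; the gripper's body (76 mm by 85 mm) begins 54 mm behind the grasp point. The pads swing forward as they close: fully open they stand 13 mm farther back than shut.
Start: joints at [1.591, 0.385, 0.008, 0, -1.194, -0.259], TCP at [147.804, 607.251, 231.312] pointing down, gripper open.
Joint ranges: [-3.14, 3.14], [-1.21, 2.06], [-1.07, 1.41], [-3.16, 2.05], [-2.99, -0.16], [-3.1, 3.1]. Speed limits (rad/s): [2.79, 2.79, 3.14, 3.14, 3.14, 3.14].

### API

Orientations are given as a unit quaternion [x, y, z, w].
In Python, from plant import r gives the robot as it stands.
- The arm moves only by the shell command python3 -m pendant 'ROWS' [FORCE]. ROWS is JSON, a list of rows, each an object with "offset": the shift along the tool's x, y, z in mm, a list of three; "delta_rot": the turn, a rotation vector about the tool's x, y, z in rad, a list of three; "gripper": the opening in per cent of the stroke, from 0 (shut) to 100 (fully open). In form: [{"offset": [dx, dy, dz], "delta_rot": [rx, ry, rz], "gripper": gripper}, ...]. A call has 1 to 20 rows; each row is the pose to reach, as a shift and turn from the pose commanded when the call began, along the tool's axes at that moment; what a row does not reach only later rows make up. A row lasts 1/12 s, in which the tool goes at most 41.7 mm and 7.16 degrees, less where a joint would pass 70% of its speed; a pose out of reach is approached as far as the arm can. A call with a gripper value outside its range is refused whole. The fingers move at their own pace and stop on an object; FORCE is the grip in N (left out, the last holds). Time passes only in rows, so rows that repeat a pose let the fingers close. It gives the time, the measured TCP pose, the force and the opening at its end, in the units of the state.
- r.sense(): the state, without advancing time (a new reading comes with each control period).
- r.get_image(name): name is "scene" or "top"; returns a dict with "img" (480x640x3 uint8, blue, green, red), "fx", "fy", "cx", "cy" (pixels), "R" (3x3) and "t" (3): a world point X has camera coordinates R X + t. Camera axes: x right, y down, z forward; pixel columns grow to the right and rows downward; lengths in mm; the calibration is good to about 2 mm. A picture is of the moment at which its call begins. There is no depth.
- r.sign_off(): hands the job in, once; it reports no verdict.
The state is a dict: "time": time; "joint_pos": joint angles; "qd": joint speeds; "tau": joint torques, N m; "ee_pos": TCP position; "tcp_rot": TCP orientation; "contact_force": force on the tool from outside, world axes, zero at the start; "ft_torque": the same for the moment, N m; "opening": finger opening in mm.
Only numpy, scipy, OpenCV 4.12 (cv2) and the standard library are available. Lean on these libraries where they do the work, as an engineer would, in place of code of your own. Each camera call takes 0.05 s, during which the arm holds its last target. There are 200 camera calls.

## Working session

There is one attempt and no reset: what is moved stays moved. The work goes in short steps, Python scripts to look and compute and a shell command to move; the robot and the scene stay as the last step left them, time stands still between calls to the robot, and variables do not carry over. Pictures are saved under pics/ and viewed, about 8 in all and at most 12, crops included, and the job is handed in when it is done.

```bash
ls; mkdir -p pics
python3 - <<'E'
from plant import r
import cv2,numpy as np
s=r.sense(); print(s, r.pinch_z)
a=[]
for n in ("scene","top"):
    d=r.get_image(n); cv2.imwrite(f"pics/{n}0.png",d["img"]); print(n,d["fx"],d["fy"],d["cx"],d["cy"],np.round(d["R"],4).tolist(),np.round(d["t"],1).tolist())
    np.savez(f"pics/{n}0.npz",**d)
    a.append(d["img"])
E
```

```text
pics
{'time': 0.0, 'joint_pos': array([ 1.59057052e+00,  3.85569000e-01,  6.61420327e-03, -4.59417210e-04,
       -1.19400626e+00, -2.58592699e-01]), 'qd': array([-7.33523730e-04,  6.59792760e-04,  4.43095230e-05,  1.34755438e-04,
       -2.45636747e-04,  3.12721680e-04]), 'tau': array([ 8.70596523e-05, -3.92287731e+01,  1.88398987e+01,  4.18597698e+00,
       -4.71895168e-03, -4.44859722e-06]), 'ee_pos': array([147.7056043 , 606.69286836, 230.21540175]), 'tcp_rot': array([-6.17770005e-01,  7.86358064e-01, -7.35560594e-04, -8.22219658e-04]), 'contact_force': array([-1.1586298 , -0.32013142,  0.22134661]), 'ft_torque': array([ 0.01564873, -0.00363066,  0.01750026]), 'opening': 85.29996835005282} 18.700000000000003
scene 489.58361204752447 489.58361204752447 316.03688472145063 241.43951233201076 [[0.5956, 0.8031, 0.0157], [0.613, -0.4418, -0.655], [-0.5191, 0.3998, -0.7555]] [-346.5, -285.5, 1181.4]
top 582.4996228091486 582.4996228091486 325.06864982246935 239.4587545776745 [[-0.0035, -1.0, 0.0003], [-0.9899, 0.0034, -0.1417], [0.1417, -0.0008, -0.9899]] [30.5, 521.2, 1222.8]
```

View pics/top0.png

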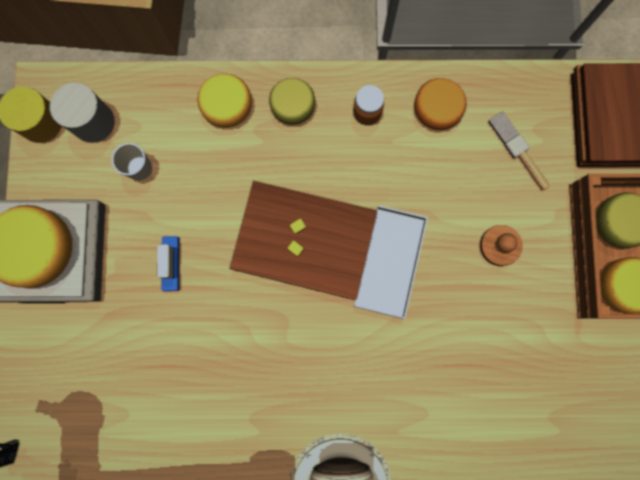

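View pics/scene0.png

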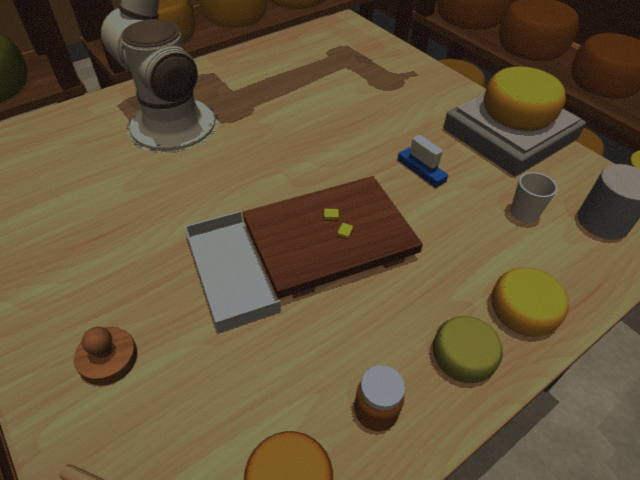

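The top view shows the board with corners near (253,181), (378,209), (357,298) and (231,268). The chips are at (298,226) and (295,248), the tray is to the right, and the scraper is at (171,263) with its handle at (164,261). The scene view agrees: scraper at (424,160), chips at (331,214) and (345,230).

```bash
cat > h.py <<'E'
import cv2,numpy as np
def load(n): return dict(np.load(f"pics/{n}.npz"))
def cast(d,uv,z):
    uv=np.atleast_2d(uv).astype(float)
    c=-d["R"].T@d["t"]
    k=np.c_[(uv[:,0]-d["cx"])/d["fx"],(uv[:,1]-d["cy"])/d["fy"],np.ones(len(uv))]@d["R"]
    return c+k*((z-c[2])/k[:,2])[:,None]
def blobs(m,box,amin):
    x0,y0,x1,y1=box; q=np.zeros(m.shape,np.uint8); q[y0:y1,x0:x1]=m[y0:y1,x0:x1]
    cs=cv2.findContours(q,cv2.RETR_EXTERNAL,cv2.CHAIN_APPROX_NONE)[0]
    return [c[:,0] for c in cs if cv2.contourArea(c)>=amin]
def rect(P):
    (cx,cy),(w,h),a=cv2.minAreaRect(P[:,:2].astype(np.float32))
    if w<h: w,h,a=h,w,a+90
    return np.round([cx,cy,w,h,(a+90)%180-90],1)
E
python3 - <<'E'
from h import *
B={"top0":dict(scr=(140,220,200,310),chip=(270,210,320,265),board=(215,165,440,330)),
   "scene0":dict(scr=(380,120,460,200),chip=(310,195,370,245),board=(170,165,430,340))}
for n in B:
    d=load(n); hsv=cv2.cvtColor(d["img"],cv2.COLOR_BGR2HSV); H,S,V=[hsv[...,i].astype(int) for i in range(3)]
    blue=((H>100)&(H<130)&(S>130)).astype(np.uint8)
    white=((S<60)&(V>110)).astype(np.uint8)
    yel=((H>22)&(H<35)&(S>120)&(V>120)).astype(np.uint8)
    brown=((H<14)&(S>90)&(V<130)).astype(np.uint8)
    for c in blobs(blue,B[n]["scr"],30): print(n,"blue@22",rect(cast(d,c,22)),"@0",rect(cast(d,c,0)))
    for c in blobs(white,B[n]["scr"],20): print(n,"white px",c.min(0),c.max(0),"@76",rect(cast(d,c,76)))
    for c in blobs(yel,B[n]["chip"],15): print(n,"chip@57",rect(cast(d,c,57)),c.mean(0))
    for c in blobs(brown,B[n]["board"],2000):
        print(n,"board@45",rect(cast(d,c,45)))
        q=cv2.approxPolyDP(c[:,None],6,True)[:,0]; print(q.tolist(),np.round(cast(d,q,45)[:,:2]).tolist())
    for c in blobs(((S<50)&(V>90)).astype(np.uint8),B[n]["board"],1000): print(n,"tray@34",rect(cast(d,c,34)))
E
```

```text
top0 blue@22 [473.2 367.4 114.8  32.5   1.9] @0 [475.5 373.3 116.8  33.    1.9]
top0 white px [157 235] [177 291] @76 [468.5 363.2 118.5  39.5  -4.3]
top0 chip@57 [500.7  92.8  28.7  23.4  52.8] [294.85714286 247.74285714]
top0 chip@57 [549.1  87.8  29.   23.  -58.7] [297.24324324 225.35135135]
top0 board@45 [520.7  75.2 276.4 198.   76. ]
[[254, 182], [231, 268], [354, 299], [375, 210]] [[647.0, 183.0], [459.0, 230.0], [393.0, -32.0], [584.0, -80.0]]
top0 tray@34 [ 474.8 -113.6  228.2  112.8  -14.2]
scene0 blue@22 [481.5 357.1 125.2  48.7   2.5] @0 [465.1 378.7 129.2  50.3   2.5]
scene0 white px [413 135] [442 153] @76 [477.6 364.4  68.5  23.8   0.7]
scene0 chip@57 [551.8  86.3  26.2  18.5 -59. ] [345. 229.]
scene0 chip@57 [504.2  91.2  22.9  18.2  54.3] [330.83783784 212.59459459]
scene0 board@45 [536.3  67.2 284.9 225.1  76. ]
[[372, 176], [243, 212], [274, 295], [285, 298], [280, 302], [335, 283], [341, 272], [361, 277], [372, 261], [388, 268], [419, 251], [421, 242]] [[462.0, 230.0], [397.0, -36.0], [590.0, -93.0], [606.0, -82.0], [607.0, -93.0], [630.0, 3.0], [618.0, 26.0], [646.0, 47.0], [630.0, 85.0], [658.0, 97.0], [662.0, 167.0], [649.0, 185.0]]
scene0 tray@34 [ 475.8 -114.4  225.9  109.4  -14. ]
```

```bash
python3 -m pendant '[{"offset":[10,-24,0],"delta_rot":[0,0,-0.02],"gripper":100},{"offset":[22,-53,0],"delta_rot":[0,0,-0.06],"gripper":100},{"offset":[35,-84,5],"delta_rot":[0,0,-0.1],"gripper":100},{"offset":[48,-115,12],"delta_rot":[0,0,-0.14],"gripper":100},{"offset":[61,-147,22],"delta_rot":[0,0,-0.18],"gripper":100},{"offset":[74,-178,32],"delta_rot":[0,0,-0.22],"gripper":100},{"offset":[87,-209,42],"delta_rot":[0,0,-0.265],"gripper":100},{"offset":[100,-240,52],"delta_rot":[0,0,-0.265],"gripper":100},{"offset":[113,-272,62],"delta_rot":[0,0,-0.265],"gripper":100},{"offset":[126,-303,72],"delta_rot":[0,0,-0.265],"gripper":100},{"offset":[139,-334,80],"delta_rot":[0,0,-0.265],"gripper":100},{"offset":[149,-358,86],"delta_rot":[0,0,-0.265],"gripper":100},{"offset":[154,-371,89],"delta_rot":[0,0,-0.265],"gripper":100},{"offset":[156.6,-376.3,91],"delta_rot":[0,0,-0.265],"gripper":100},{"offset":[156.6,-376.3,91],"delta_rot":[0,0,-0.265],"gripper":100},{"offset":[156.6,-376.3,91],"delta_rot":[0,0,-0.265],"gripper":100}]' 80
python3 - <<'E'
from plant import r
from h import *
from scipy.spatial.transform import Rotation as T
s=r.sense(); print(s["time"],s["ee_pos"],T.from_quat(s["tcp_rot"]).as_matrix().round(3).tolist())
ims=[]
for n in("top","scene"):
    d=r.get_image(n); np.savez(f"pics/{n}1.npz",**d); im=d["img"]
    x0,y0=(110,200) if n=="top" else (350,70)
    ims.append(cv2.resize(im[y0:y0+130,x0:x0+130],(390,390),interpolation=cv2.INTER_NEAREST))
cv2.imwrite("pics/a1.png",np.hstack(ims))
E
```

```text
time: 1.43
ee_pos: [475.9, 366.6, 140.4]
tcp_rot: [0.716, -0.698, -0.0, -0.0]
contact_force: [-0.0, 1.0, 0.3]
opening: 85.5
1.4333 [475.93612877 366.57076607 140.3625942 ] [[0.027, -1.0, -0.0], [-1.0, -0.027, 0.0], [-0.0, 0.0, -1.0]]
```

View pics/a1.png

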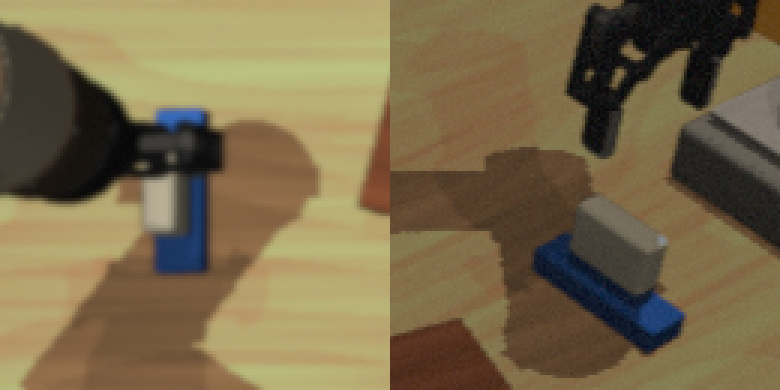

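The crop shows the open fingers straddling the handle line, and their scene-view tips near (436,111) match the projected TCP (434,113). Next I descend and grip.

```bash
python3 -m pendant '[{"offset":[0,0,15],"delta_rot":[0,0,0],"gripper":100},{"offset":[0,0,35],"delta_rot":[0,0,0],"gripper":100},{"offset":[0,0,55],"delta_rot":[0,0,0],"gripper":100},{"offset":[0,0,75],"delta_rot":[0,0,0],"gripper":100},{"offset":[0,0,90],"delta_rot":[0,0,0],"gripper":100},{"offset":[0,0,99],"delta_rot":[0,0,0],"gripper":100},{"offset":[0,0,103],"delta_rot":[0,0,0],"gripper":100},{"offset":[0,0,103],"delta_rot":[0,0,0],"gripper":100},{"offset":[0,0,103],"delta_rot":[0,0,0],"gripper":0},{"offset":[0,0,103],"delta_rot":[0,0,0],"gripper":0},{"offset":[0,0,103],"delta_rot":[0,0,0],"gripper":0},{"offset":[0,0,103],"delta_rot":[0,0,0],"gripper":0},{"offset":[0,0,103],"delta_rot":[0,0,0],"gripper":0},{"offset":[0,0,103],"delta_rot":[0,0,0],"gripper":0},{"offset":[0,0,103],"delta_rot":[0,0,0],"gripper":0},{"offset":[0,0,103],"delta_rot":[0,0,0],"gripper":0},{"offset":[0,0,103],"delta_rot":[0,0,0],"gripper":0},{"offset":[0,0,103],"delta_rot":[0,0,0],"gripper":0}]' 80
```

```text
time: 3.03
ee_pos: [476.5, 366.4, 37.6]
tcp_rot: [0.716, -0.698, 0.0, -0.0]
contact_force: [-1.9, 0.7, 2.3]
opening: 23.1
```

```bash
python3 -m pendant '[{"offset":[0,0,-8],"delta_rot":[0,0,0],"gripper":0},{"offset":[0,0,-25],"delta_rot":[0,0,0],"gripper":0},{"offset":[0,0,-45],"delta_rot":[0,0,0],"gripper":0},{"offset":[0,0,-65],"delta_rot":[0,0,0],"gripper":0},{"offset":[8,-2,-77],"delta_rot":[0,0,0.02],"gripper":0},{"offset":[26,-7,-80],"delta_rot":[0,0,0.06],"gripper":0},{"offset":[48,-14,-80],"delta_rot":[0,0,0.1],"gripper":0},{"offset":[71,-20,-80],"delta_rot":[0,0,0.14],"gripper":0},{"offset":[94,-27,-80],"delta_rot":[0,0,0.18],"gripper":0},{"offset":[117,-33,-80],"delta_rot":[0,0,0.22],"gripper":0},{"offset":[140,-40,-80],"delta_rot":[0,0,0.25],"gripper":0},{"offset":[163,-46,-80],"delta_rot":[0,0,0.27],"gripper":0},{"offset":[184,-52,-80],"delta_rot":[0,0,0.27],"gripper":0},{"offset":[199,-57,-80],"delta_rot":[0,0,0.27],"gripper":0},{"offset":[207,-59,-80],"delta_rot":[0,0,0.27],"gripper":0},{"offset":[210.3,-59.9,-78],"delta_rot":[0,0,0.27],"gripper":0},{"offset":[210.3,-59.9,-74],"delta_rot":[0,0,0.27],"gripper":0},{"offset":[210.3,-59.9,-70],"delta_rot":[0,0,0.27],"gripper":0},{"offset":[210.3,-59.9,-70],"delta_rot":[0,0,0.27],"gripper":0},{"offset":[210.3,-59.9,-70],"delta_rot":[0,0,0.27],"gripper":0}]' 80
python3 - <<'E'
from plant import r
from h import *
from scipy.spatial.transform import Rotation as T
s=r.sense(); print(s["time"],s["ee_pos"],s["contact_force"],T.from_quat(s["tcp_rot"]).as_matrix().round(3).tolist())
ims=[]
for n in("top","scene"):
    d=r.get_image(n); np.savez(f"pics/{n}2.npz",**d); im=d["img"]
    x0,y0=(210,160) if n=="top" else (250,100)
    ims.append(cv2.resize(im[y0:y0+160,x0:x0+195],(390,320)))
cv2.imwrite("pics/a2.png",np.hstack(ims))
E
```

```text
time: 4.7
ee_pos: [541.3, 158.0, 106.7]
tcp_rot: [-0.616, 0.787, 0.0, -0.001]
contact_force: [0.8, 0.3, -1.8]
opening: 23.0
4.7 [541.2777137  158.04947607 106.71718804] [ 0.82559007  0.34141186 -1.80442747] [[-0.24, -0.971, -0.001], [-0.971, 0.24, -0.001], [0.001, 0.001, -1.0]]
```

View pics/a2.png

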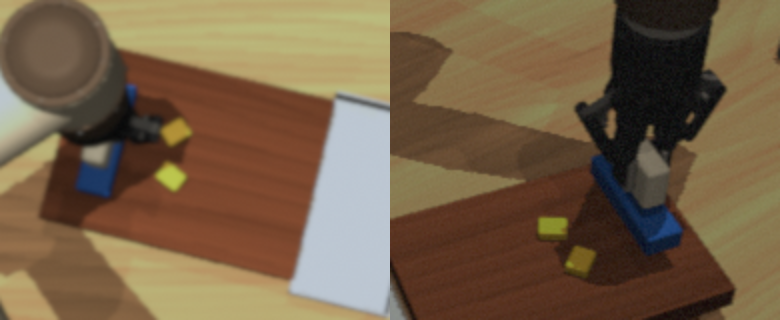

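The scraper is held level at the board's +y end and parallel to it. The chips, at crop (176,131) and (170,178), are both within its width. Now I lower it.

```bash
python3 -m pendant '[{"offset":[0,0,5],"delta_rot":[0,0,0],"gripper":0},{"offset":[0,0,11],"delta_rot":[0,0,0],"gripper":0},{"offset":[0,0,16],"delta_rot":[0,0,0],"gripper":0},{"offset":[0,0,20],"delta_rot":[0,0,0],"gripper":0},{"offset":[0,0,22],"delta_rot":[0,0,0],"gripper":0},{"offset":[0,0,23],"delta_rot":[0,0,0],"gripper":0},{"offset":[0,0,23],"delta_rot":[0,0,0],"gripper":0},{"offset":[0,0,23],"delta_rot":[0,0,0],"gripper":0},{"offset":[0,0,23],"delta_rot":[0,0,0],"gripper":0},{"offset":[0,0,23],"delta_rot":[0,0,0],"gripper":0}]' 80
```

```text
time: 5.63
ee_pos: [541.9, 157.5, 84.6]
tcp_rot: [-0.616, 0.788, -0.0, 0.0]
contact_force: [-0.3, -0.6, -2.2]
opening: 22.8
```

```bash
python3 -m pendant '[{"offset":[3,0,0.5],"delta_rot":[0,0,0],"gripper":0},{"offset":[8,0,0.8],"delta_rot":[0,0,0],"gripper":0},{"offset":[15,0,0.8],"delta_rot":[0,0,0],"gripper":0},{"offset":[22,0,0.8],"delta_rot":[0,0,0],"gripper":0},{"offset":[29,0,0.8],"delta_rot":[0,0,0],"gripper":0},{"offset":[36,0,0.8],"delta_rot":[0,0,0],"gripper":0},{"offset":[43,0,0.8],"delta_rot":[0,0,0],"gripper":0},{"offset":[50,0,0.8],"delta_rot":[0,0,0],"gripper":0},{"offset":[57,0,0.8],"delta_rot":[0,0,0],"gripper":0},{"offset":[64,0,0.8],"delta_rot":[0,0,0],"gripper":0},{"offset":[71,0,0.8],"delta_rot":[0,0,0],"gripper":0},{"offset":[78,0,0.8],"delta_rot":[0,0,0],"gripper":0},{"offset":[85,0,0.8],"delta_rot":[0,0,0],"gripper":0},{"offset":[92,0,0.8],"delta_rot":[0,0,0],"gripper":0},{"offset":[99,0,0.8],"delta_rot":[0,0,0],"gripper":0},{"offset":[106,0,0.8],"delta_rot":[0,0,0],"gripper":0},{"offset":[113,0,0.8],"delta_rot":[0,0,0],"gripper":0},{"offset":[120,0,0.8],"delta_rot":[0,0,0],"gripper":0},{"offset":[124,0,0.8],"delta_rot":[0,0,0],"gripper":0},{"offset":[126,0,0.8],"delta_rot":[0,0,0],"gripper":0}]' 80
python3 - <<'E'
from plant import r
from h import *
ims=[]
for n in("top","scene"):
    d=r.get_image(n); np.savez(f"pics/{n}3.npz",**d); im=d["img"]
    x0,y0=(240,170) if n=="top" else (180,130)
    ims.append(cv2.resize(im[y0:y0+160,x0:x0+195],(390,320)))
cv2.imwrite("pics/a3.png",np.hstack(ims))
E
```

```text
time: 7.3
ee_pos: [511.1, 34.4, 83.5]
tcp_rot: [-0.616, 0.788, 0.0, -0.0]
contact_force: [-0.3, 0.5, -2.0]
opening: 22.9
```

View pics/a3.png

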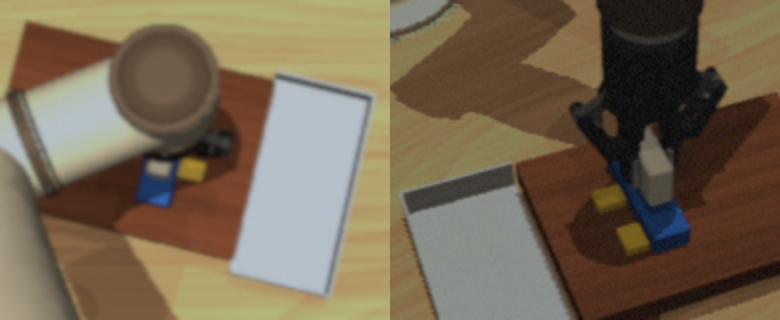

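Both chips lie against the front face, at scene-crop (607,198) and (632,239). Chip b is nearer the +x end but still on the face. I'll push them on over the end.

```bash
python3 -m pendant '[{"offset":[3,0,0],"delta_rot":[0,0,0],"gripper":0},{"offset":[9,0,0],"delta_rot":[0,0,0],"gripper":0},{"offset":[16,0,0],"delta_rot":[0,0,0],"gripper":0},{"offset":[23,0,0],"delta_rot":[0,0,0],"gripper":0},{"offset":[30,0,0],"delta_rot":[0,0,0],"gripper":0},{"offset":[37,0,0],"delta_rot":[0,0,0],"gripper":0},{"offset":[44,0,0],"delta_rot":[0,0,0],"gripper":0},{"offset":[51,0,0],"delta_rot":[0,0,0],"gripper":0},{"offset":[58,0,0],"delta_rot":[0,0,0],"gripper":0},{"offset":[65,0,0],"delta_rot":[0,0,0],"gripper":0},{"offset":[72,0,0],"delta_rot":[0,0,0],"gripper":0},{"offset":[79,0,0],"delta_rot":[0,0,0],"gripper":0},{"offset":[85,0,0],"delta_rot":[0,0,0],"gripper":0},{"offset":[90,0,0],"delta_rot":[0,0,0],"gripper":0},{"offset":[94,0,0],"delta_rot":[0,0,0],"gripper":0},{"offset":[95,0,0],"delta_rot":[0,0,0],"gripper":0},{"offset":[95,0,0],"delta_rot":[0,0,0],"gripper":0},{"offset":[95,0,0],"delta_rot":[0,0,0],"gripper":0}]' 80
python3 - <<'E'
from plant import r
from h import *
ims=[]
for n in("top","scene"):
    d=r.get_image(n); np.savez(f"pics/{n}4.npz",**d); im=d["img"]
    x0,y0=(260,180) if n=="top" else (170,150)
    ims.append(cv2.resize(im[y0:y0+190,x0:x0+195],(390,380)))
cv2.imwrite("pics/a4.png",np.hstack(ims))
E
```

```text
time: 8.9
ee_pos: [488.5, -57.0, 83.5]
tcp_rot: [-0.616, 0.788, -0.0, 0.0]
contact_force: [0.3, 0.5, -1.4]
opening: 23.3
```

View pics/a4.png

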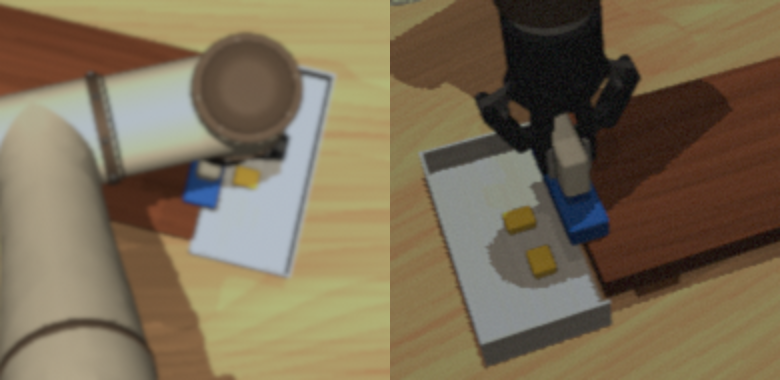

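Both chips lie flat in the tray, at scene-crop (519,219) and (541,261). Next I bring the scraper back to mid-board and lower it.

```bash
python3 -m pendant '[{"offset":[-3,0,-4],"delta_rot":[0,0,0],"gripper":0},{"offset":[-10,0,-8],"delta_rot":[0,0,0],"gripper":0},{"offset":[-22,0,-10],"delta_rot":[0,0,0],"gripper":0},{"offset":[-36,0,-10],"delta_rot":[0,0,0],"gripper":0},{"offset":[-52,0,-10],"delta_rot":[0,0,0],"gripper":0},{"offset":[-68,0,-10],"delta_rot":[0,0,0],"gripper":0},{"offset":[-84,0,-10],"delta_rot":[0,0,0],"gripper":0},{"offset":[-100,0,-10],"delta_rot":[0,0,0],"gripper":0},{"offset":[-114,0,-10],"delta_rot":[0,0,0],"gripper":0},{"offset":[-125,0,-10],"delta_rot":[0,0,0],"gripper":0},{"offset":[-132,0,-9],"delta_rot":[0,0,0],"gripper":0},{"offset":[-135,0,-6],"delta_rot":[0,0,0],"gripper":0},{"offset":[-135,0,-3],"delta_rot":[0,0,0],"gripper":0},{"offset":[-135,0,-1],"delta_rot":[0,0,0],"gripper":0},{"offset":[-135,0,0],"delta_rot":[0,0,0],"gripper":0},{"offset":[-135,0,0.4],"delta_rot":[0,0,0],"gripper":0},{"offset":[-135,0,0.7],"delta_rot":[0,0,0],"gripper":0},{"offset":[-135,0,1],"delta_rot":[0,0,0],"gripper":0},{"offset":[-135,0,1],"delta_rot":[0,0,0],"gripper":0},{"offset":[-135,0,1],"delta_rot":[0,0,0],"gripper":0}]' 80
```

```text
time: 10.67
ee_pos: [521.1, 73.8, 82.7]
tcp_rot: [-0.616, 0.788, -0.0, 0.0]
contact_force: [-0.1, -0.7, -1.7]
opening: 22.8
```

```bash
python3 -m pendant '[{"offset":[0,0,0.3],"delta_rot":[0,0,0],"gripper":0},{"offset":[0,0,0.6],"delta_rot":[0,0,0],"gripper":0},{"offset":[0,0,0.6],"delta_rot":[0,0,0],"gripper":0},{"offset":[0,0,0.6],"delta_rot":[0,0,0],"gripper":0}]' 80
```

```text
time: 11.0
ee_pos: [521.1, 73.8, 82.6]
tcp_rot: [-0.616, 0.788, -0.0, 0.0]
contact_force: [-3.0, -1.3, 4.6]
opening: 23.3
```

The vertical force changed from −1.7 to +4.6 N, so the scraper is on the board. I'll release it and lift.

```bash
python3 -m pendant '[{"offset":[0,0,0],"delta_rot":[0,0,0],"gripper":30},{"offset":[0,0,0],"delta_rot":[0,0,0],"gripper":45},{"offset":[0,0,0],"delta_rot":[0,0,0],"gripper":60},{"offset":[0,0,0],"delta_rot":[0,0,0],"gripper":80},{"offset":[0,0,0],"delta_rot":[0,0,0],"gripper":100},{"offset":[0,0,0],"delta_rot":[0,0,0],"gripper":100},{"offset":[0,0,0],"delta_rot":[0,0,0],"gripper":100},{"offset":[0,0,0],"delta_rot":[0,0,0],"gripper":100},{"offset":[0,0,-10],"delta_rot":[0,0,0],"gripper":100},{"offset":[0,0,-25],"delta_rot":[0,0,0],"gripper":100},{"offset":[0,0,-45],"delta_rot":[0,0,0],"gripper":100},{"offset":[0,0,-65],"delta_rot":[0,0,0],"gripper":100},{"offset":[0,0,-85],"delta_rot":[0,0,0],"gripper":100},{"offset":[0,0,-105],"delta_rot":[0,0,0],"gripper":100},{"offset":[0,0,-120],"delta_rot":[0,0,0],"gripper":100},{"offset":[0,0,-128],"delta_rot":[0,0,0],"gripper":100},{"offset":[0,0,-130],"delta_rot":[0,0,0],"gripper":100},{"offset":[0,0,-130],"delta_rot":[0,0,0],"gripper":100},{"offset":[0,0,-130],"delta_rot":[0,0,0],"gripper":100},{"offset":[0,0,-130],"delta_rot":[0,0,0],"gripper":100}]' 80
python3 - <<'E'
from plant import r
from h import *
d=r.get_image("scene"); np.savez("pics/scene5.npz",**d); im=d["img"]
cv2.imwrite("pics/a5.png",cv2.resize(im[100:340,160:460],(600,480)))
hsv=cv2.cvtColor(im,cv2.COLOR_BGR2HSV); H,S,V=[hsv[...,i].astype(int) for i in range(3)]
R=lambda X,Y:(round(.970*(X-520.7)-.242*(Y-75.2),1),round(.242*(X-520.7)+.970*(Y-75.2),1))
for c in blobs(((H>18)&(H<35)&(S>150)&(V>90)).astype(np.uint8),(185,205,290,330),25):
    q=rect(cast(d,c,17)); print("chip",q,"board",R(*q[:2]))
for c in blobs(((S<60)&(V>90)).astype(np.uint8),(290,170,400,280),40):
    q=rect(cast(d,c,121)); print("handle@121",q,"board",R(*q[:2]))
E
```

```text
time: 12.67
ee_pos: [520.4, 73.7, 210.7]
tcp_rot: [-0.616, 0.788, 0.0, -0.001]
contact_force: [0.3, 0.5, -0.0]
opening: 85.3
chip [ 516.  -106.7   26.5   19.6  -14.2] board (np.float64(39.5), np.float64(-177.6))
chip [464.1 -98.5  25.4  21.6  75.8] board (np.float64(-12.9), np.float64(-182.2))
handle@121 [522.4  71.3  68.7  21.5 -13.6] board (np.float64(2.6), np.float64(-3.4))
```

View pics/a5.png

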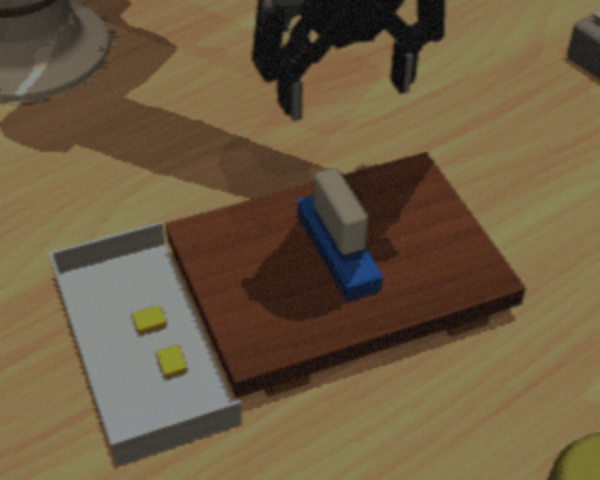

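The scraper stands upright at mid-board with its handle near (340,210). Both chips are in the tray, at (149,320) and (171,360), and the gripper is well clear.

```bash
python3 -c "
from plant import r
print(r.sign_off())"
```

```text
the job is handed in; nothing more can be done
None
```

I gripped the scraper by its handle, wiped both chips off the board's end into the tray in one pass, and set the scraper down on the board. I then released it and handed the job in at about 12.7 s of the 48 s allowed; sign-off reports no verdict.

The last camera check put the chips in the tray at board coordinates (39, −178) and (−13, −182) mm. The scraper stood upright at about (3, −3) mm. The set-down force changed from −1.7 to +4.6 N, which showed it was resting on the board. The fingers were fully open, about 90 mm above the handle, with almost no force on the tool.

In the force readings and pictures I took I saw no contact between the robot and a chip, and no check failed. The two cameras' position estimates differed by up to about 4 mm on the scraper and the chips. The scene view's board outline was off by more (16 mm at the centre) because it included the board's side face, so I used the top view for the board.

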